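# Refit the ring burr and feed cap of a burr grinder

### The arm

A 6-joint arm with a two-finger parallel gripper is mounted at the origin on a cart in front of the work surface, level with it; the furniture and walls round the work are solid. World frame = base frame: x ahead of the robot, y to its left, z up, the work surface at z = 0. Lengths are in m, angles in rad, forces in N, time in s.
With the tool pointing down it reaches from about 0.375 to 0.925 m from the base axis. Payload 5.7 kg.
Tool frame: the origin (TCP) lies at the very end of the fingers, on their centre line; the grasp point (between the pads) lies 19 mm behind it; z points along the fingers, y is the line along which they close (so a half turn about z gives the same grasp; the last joint's range is limited). The gripper opens to 88 mm and grips with 3 to 60 N. Pads are 20 mm wide; open, the fingers measure 115 mm over their backs; the gripper's body (75 mm by 178 mm) begins 61 mm behind the grasp point.
Start: joints at [1.054, 0.359, 1.51, -0, 1.272, -0.115], TCP at [0.235, 0.552, 0.223] pointing down, gripper open.
Joint ranges: [-2.97, 2.97], [-1.01, 2.36], [0.21, 2.38], [-0.96, 4.11], [0.2, 2.71], [-2.98, 2.98]. Speed limits (rad/s): [2.39, 2.39, 3.14, 3.14, 3.14, 3.14].

### API

Orientations are given as [roll, pitch, yaw] about the fixed x, y, z axes, in that order (R = Rz(yaw) Ry(pitch) Rx(roll)).
In Python, from rig import get_obs, camera, sign_off, outline_of, spot_point gives the robot as it stands.
- The arm moves only by the tool drive_tool, never from a script. Its argument "steps" is one flat list of numbers, 7 for each row, row after row: the turn, a rotation vector about the tool's x, y, z in degrees, then the shift along the tool's x, y, z in mm, then the closure in counts, from 0 (fully open) to 255 (shut). In form: [wx, wy, wz, x, y, z, hand, wx, wy, wz, x, y, z, hand, ...]. A call has 1 to 5 rows; each row shifts and turns the commanded pose from where the row before left it, along the tool's axes as they then stand; what a row does not reach is not made up. A row lasts 1/12 s, in which the tool goes at most 41.7 mm and 7.16 degrees, less where a joint would pass 70% of its speed; a pose out of reach is approached as far as the arm can. A call with a gripper value outside its range is refused whole. The fingers move at their own pace and stop on an object; "grip_force" is the grip in N (left out, the last holds). Time passes only in rows, so rows that do not move let the fingers close. It gives the time, the measured TCP pose, the force, the opening and the grip force at its end, in the units of the state.
- get_obs(): the state, without advancing time (a new reading comes with each control period).
- camera(name): name is "scene" or "top"; returns a dict with "frame" (400x640x3 uint8, blue, green, red), "fx", "fy", "cx", "cy" (pixels), "view" (4x4, takes a point from world to camera coordinates). Camera axes: x right, y down, z forward; pixel columns grow to the right and rows downward; lengths in m; the calibration is good to about 2 mm. A picture is of the moment at which its call begins. There is no depth.
- sign_off(): hands the job in; it is judged then, once.
Trained networks look in a picture, given as the dict that the camera call returned (one of the last four; its "shot" number tells which), for a name from the list of things; names that differ only in an ending like _2 or _b are one class to them, and where a whole thing is asked for, a point or a joint stands for the part that bears it (a point fixed in the world has none). Each returns a list of dicts, best first, with "conf" (0 to 1); they miss things now and then, are a little off and sometimes report something else, mostly with a low value. They report only what shows in the picture. A call takes as long as a camera call. They do not tell look-alikes from the thing itself.
- outline_of(name, picture): "pixels" (400x640 bool, what is visible of it).
- spot_point(name, picture): "at" ([x, y, z] in m, in world coordinates, good to about 4 mm: a listed point, or the origin of a listed thing).
The state is a dict: "clock": time; "joints": joint angles; "joint_velocities": joint speeds; "joint_torque": joint torques, N m; "ee_pos": TCP position; "eef_rot": TCP orientation; "contact_force": force on the tool from outside, world axes, zero at the start; "ft_torque": the same for the moment, N m; "finger_gap": finger opening in m; "grip_force": force on a finger pad.
Only numpy, scipy, OpenCV 4.12 (cv2) and the standard library are available. Lean on these libraries where they do the work, as an engineer would, in place of code of your own. Each camera call takes 0.05 s, during which the arm holds its last target. There are 200 camera calls.

### The job

The small coffee grinder has just been brushed out. Put its ring burr back into the mouth and, pressing only lightly, shuffle it round until its three lugs drop fully home into their slots, without shifting the grind setting (the ribbed collar); then put the feed cap on the mouth so that its flange sits flush on the rim. Never force the burr or the cap, and leave the mug, scoop, brush and corked jar where they are.

Things in the scene. Friction and masses are not known exactly. Their poses are not given: they have to be found in the camera images.
- grinder: compact burr grinder, a grey cylinder 114 mm across, with a ribbed black grind collar on top; 155 mm high in all, cannot shift. Origin: centre of its underside; -x points out of its front (grounds drawer, button), z up
- mouth (a point): centre of the open mouth in the plane of the collar's rim (94 mm across, 155 mm above the worktop), with the grinder's axes. The collar's wide bore, 67 mm across, is 12 mm deep down to the flat ledge of the burr seat
- pointer (a point): white pointer on the collar's rim, 45 mm from the mouth's axis, roughly at the front: it shows the grind setting. The collar turns about the mouth's axis and is held by friction only (about 0.5 Nm): it is dragged round by a burr turned while pressed down with more than some 12 N, or turned on after its lugs have dropped into the slots (play there 0.05 rad either way)
- ledge (a point): centre of the mouth at the ledge's height, with the grinder's axes; a 51 mm bore goes on down. Three slots 120 degrees apart are cut 8 mm deep into the ledge: one 17 mm wide, two 12 mm. The seat is clamped in the collar as last calibrated: its wide slot points anywhere within 0.55 rad either way of the pointer as seen from the mouth's axis; that angle is NOT measured
- burr: the ring burr, a steel ring 48 mm across, 12 mm high, about 0.16 kg. Origin: centre of its underside. Three lugs 6 mm thick reach 31 mm out from the axis, undersides 6 mm above the burr's underside: one 14 mm wide towards its -x (white pip), two 9 mm wide at 120 degrees to it; each 3 mm narrower than its slot
- burr_center (a point): middle of the ring burr on its axis, half-way up (25 mm above its underside; 50 mm high with the bail), with the burr's axes. With the lugs on the ledge, not in the slots, this point stands 7 mm above the mouth point; fully home it stands 1 mm below it (a drop of 8 mm)
- bail (a point): middle of the bar of the burr's bail (arched handle), 43 mm above the burr's underside: a flat straight bar along the burr's x axis, 44 mm long, 8 mm thick (in y), 14 mm high; open beneath, down to the ring's top 24 mm below its lower edge
- feed_cap: the feed cap, a round grey plastic hat with a 90 mm flange and a wooden knob, 70 mm high, about 0.12 kg. Origin: centre of its underside. Any turn about its axis will do
- cap_center (a point): middle of the feed cap on its axis, half-way up (35 mm above its underside). Its skirt, 63 mm across, 8 mm deep, goes into the wide bore and the flange then lies on the rim: this point then stands 27 mm above the mouth point. It goes fully down only over a burr that is home. Knob: 26 mm across, widest 54 to 68 mm above the underside, foot at 40 mm
- mug: white mug, 82 mm across, 91 mm high, stands beside the work; origin: centre of its underside
- scoop: steel scoop with a wooden handle, 200 mm long, 72 mm high; lies beside the work; origin under its middle
- brush: small cleaning brush, 150 mm long, 20 mm high, lies in front of the grinder; origin under its middle
- cork_jar_a: corked glass jar, 56 mm across, 111 mm high, stands behind the work; origin: centre of its underside
Not all that is in view belongs to the job. What is shaped like the feed_cap but purple is not meant.

How it is judged:
On the way, in this order (a step that is already met when the one before it is completed fails the run):
1. the ring burr is fully home: all three lugs down in their slots (z of burr_center in the frame of mouth between -0.006 and 0.001 m and horizontal distance between burr_center and mouth below 0.004 m and angle between burr_center's own z axis and vertical below 0.08 rad), for 0.2 s.
2. the feed cap is flush on the rim (z of cap_center in the frame of mouth below 0.029 m and horizontal distance between cap_center and mouth below 0.005 m and angle between cap_center's own z axis and vertical below 0.06 rad), for 0.2 s.
At the end, for the whole second after the job is handed in: The ring burr is fully home in the collar (middle at most 1 mm above the mouth point, within 4 mm of its axis, level within 0.08 rad) and the cap's flange lies on the rim (its middle 24 to 29 mm above the mouth point, within 5 mm of its axis, level within 0.06 rad); both released, at rest (all of step 1 and all of step 2 and z of cap_center in the frame of mouth above 0.024 m and linear speed of each of burr, feed_cap below 0.02 m/s); the robot touches nothing.
It fails at once if the burr is forced: more than 40 N between burr and grinder (contact force between burr and grinder above 40 N).
It fails at once if the cap is forced: more than 40 N between cap and grinder (contact force between feed_cap and grinder above 40 N).
It fails at once if the grind setting is shifted: the collar's pointer moves more than 6 mm (about 0.13 rad) (distance of pointer from where it was at the start of the episode above 0.006 m).
It fails at once if the mug, scoop, brush or corked jar is shifted by more than 20 mm (distance of any of mug, scoop, brush, cork_jar_a from where it was at the start of the episode above 0.02 m).
It also fails if it takes over 72 s, if anything falls off the work surface, if the arm or the gripper's body presses on something with over 40 N, if the wrist force passes 120 N, or if a joint passes its speed limit or range.

## Working session

There is one attempt and no reset: what is moved stays moved. The work goes in short steps, Python scripts to look and compute and a tool call to move; the robot and the scene stay as the last step left them, time stands still between calls to the robot, and variables do not carry over. Pictures are saved under pics/ and viewed, at most 10 in all, crops included, and the job is handed in when it is done.

Besides the shell and the picture viewer there is one more tool, called after ">>>" by a JSON object that holds its "name" and its "arguments". drive_tool: Moves the arm, as the interface text tells. Its arguments: {"type":"object","properties":{"steps":{"type":"array","items":{"type":"number"}},"grip_force":{"type":"number"}},"required":["steps"]}

```bash
mkdir -p pics; ls; python3 - <<'E'
from rig import *
import cv2,numpy as np
o=get_obs();print({k:np.round(v,3).tolist() for k,v in o.items()})
for n in("scene","top"):
    p=camera(n);cv2.imwrite(f"pics/{n}0.png",p["frame"])
    print(n,p["fx"],np.round(p["view"],3).tolist())
    for t in "mouth pointer burr_center bail cap_center grinder burr feed_cap mug scoop brush cork_jar_a".split():
        print(t,[(np.round(d["at"],3).tolist(),round(d["conf"],2)) for d in spot_point(t,p)[:3]])
E
```

```text
pics
{'clock': 0.0, 'joints': [1.054, 0.36, 1.511, -0.0, 1.273, -0.115], 'joint_velocities': [0.0, 0.0, -0.001, -0.001, 0.0, -0.001], 'joint_torque': [-0.0, -51.539, -27.072, 0.068, 0.035, -0.0], 'ee_pos': [0.234, 0.552, 0.222], 'eef_rot': [-3.14, -0.0, 2.74], 'contact_force': [0.841, -1.126, -0.208], 'ft_torque': [0.008, -0.02, 0.014], 'grip_force': 0.0, 'finger_gap': 0.088}
scene 471.4629889054802 [[0.721, -0.692, -0.018, -0.421], [-0.495, -0.498, -0.712, 0.307], [0.484, 0.523, -0.702, 0.989], [0.0, 0.0, 0.0, 1.0]]
mouth [([0.586, -0.012, 0.158], 0.77)]
pointer [([0.542, -0.017, 0.157], 0.72)]
burr_center [([0.422, 0.235, -0.002], 0.67), ([0.426, 0.236, 0.022], 0.49)]
bail [([0.426, 0.23, 0.042], 0.61), ([0.652, -0.165, 0.001], 0.4)]
cap_center [([0.451, -0.369, 0.036], 0.93)]
grinder [([0.582, -0.01, -0.003], 0.74)]
burr [([0.423, 0.233, -0.0], 0.49)]
feed_cap [([0.424, -0.232, -0.0], 0.79), ([0.454, -0.374, -0.001], 0.77), ([0.583, -0.011, -0.001], 0.23)]
mug [([0.604, -0.311, -0.003], 0.97)]
scoop [([0.611, 0.253, -0.002], 0.65), ([0.542, -0.016, 0.158], 0.57)]
brush [([0.395, 0.023, -0.003], 0.55)]
cork_jar_a [([0.65, -0.163, 0.0], 0.64)]
top 435.99734644251646 [[-0.025, -1.0, -0.001, -0.032], [-0.975, 0.025, -0.221, 0.538], [0.221, -0.005, -0.975, 1.232], [0.0, 0.0, 0.0, 1.0]]
mouth [([0.579, -0.009, 0.159], 0.77)]
pointer [([0.537, -0.02, 0.156], 0.96)]
burr_center [([0.429, 0.233, 0.023], 0.46)]
bail [([0.423, 0.233, 0.041], 0.53)]
cap_center [([0.426, -0.233, 0.032], 0.71)]
grinder [([0.582, -0.015, 0.002], 0.73), ([0.611, 0.253, 0.002], 0.23)]
burr [([0.43, 0.236, -0.003], 0.73)]
feed_cap [([0.424, -0.23, 0.003], 0.9), ([0.457, -0.371, 0.002], 0.55)]
mug [([0.608, -0.312, -0.001], 0.72)]
scoop [([0.612, 0.25, -0.002], 0.75)]
brush [([0.398, 0.018, 0.0], 0.52)]
cork_jar_a [([0.652, -0.165, -0.004], 0.53)]
```

View pics/scene0.png

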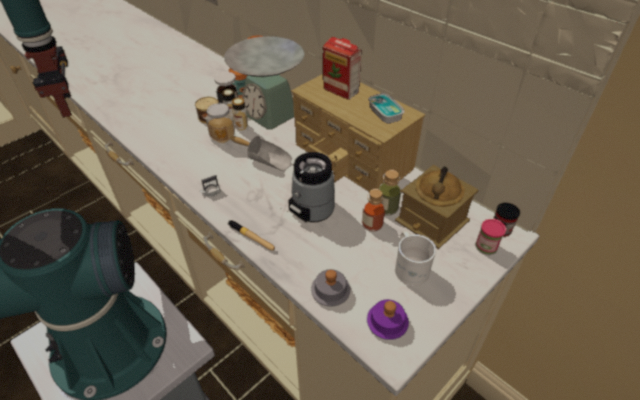

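View pics/top0.png

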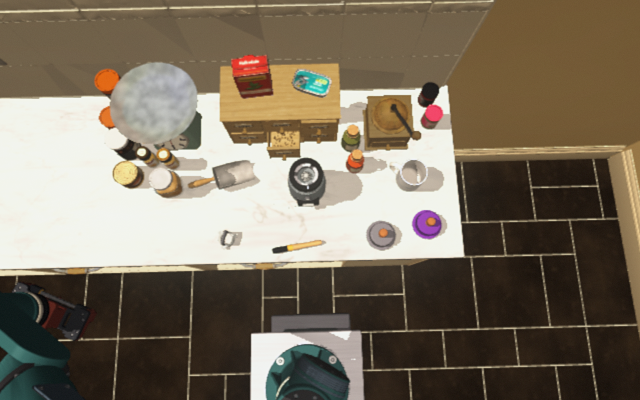

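```bash
cat > h.py <<'E'
import cv2,numpy as np
from scipy.spatial.transform import Rotation as R
def ray(p,u,v,z):
    V=p["view"];c=np.array([(u-p["cx"])/p["fx"],(v-p["cy"])/p["fy"],1]);d=V[:3,:3].T@c;o=-V[:3,:3].T@V[:3,3]
    return o+d*(z-o[2])/d[2]
def proj(p,x):
    c=p["view"][:3,:3]@np.asarray(x)+p["view"][:3,3];return np.array([p["fx"]*c[0]/c[2]+p["cx"],p["fy"]*c[1]/c[2]+p["cy"]])
E
python3 - <<'E'
from rig import *
from h import *
t=cv2.imread("pics/top0.png");s=cv2.imread("pics/scene0.png")
p=camera("top");q=camera("scene")
def crop(im,c,r,o): 
    x,y=map(int,c);print(o,x-r,y-r);return cv2.resize(im[y-r:y+r,x-r:x+r],(390,390),interpolation=cv2.INTER_CUBIC)
a=crop(t,proj(p,[.426,.233,.03]),30,"burr top");b=crop(t,proj(p,[.582,-.012,.155]),32,"mouth top")
cv2.imwrite("pics/c1.png",np.hstack([a,b]))
E
```

```text
burr top 195 207
mouth top 273 141
```

View pics/c1.png

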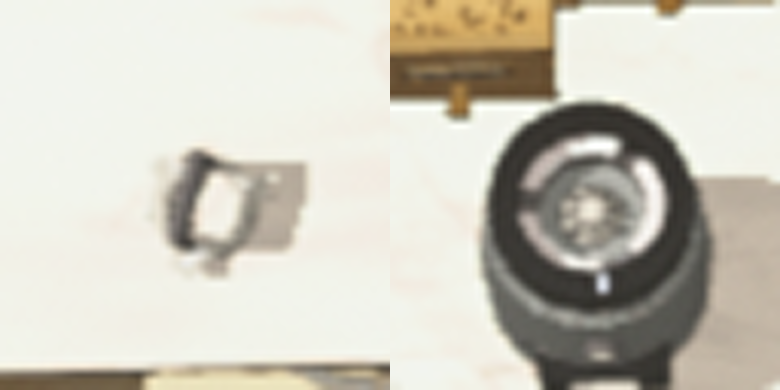

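The scene shows the grey cap at top-view pixel (381,235), the purple decoy at (427,225), the burr at (226,238) with its bail bar nearly along world x, and the grinder mouth at about (307,176). The bright ledge arcs are broken by dark slots.

```bash
cat > m.py <<'E'
from rig import *
from h import *
def rect(p,im,c,z,r,n=400):
    g=np.linspace(-r,r,n);X,Y=np.meshgrid(g,g)  # col right=-y, row down=-x
    P=np.stack([c[0]-Y,c[1]-X,np.full_like(X,z)],-1)
    C=P@p["view"][:3,:3].T+p["view"][:3,3]
    return cv2.remap(im,(p["fx"]*C[...,0]/C[...,2]+p["cx"]).astype(np.float32),(p["fy"]*C[...,1]/C[...,2]+p["cy"]).astype(np.float32),cv2.INTER_CUBIC)
E
python3 - <<'E'
from m import *
P={n:[camera(n) for _ in range(2)] for n in("top","scene")}
pt,ps=P["top"][0],P["scene"][0]
it,is_=[np.mean([a["frame"].astype(np.float32) for a in P[n]],0).astype(np.uint8) for n in("top","scene")]
c=(.426,.233)
def grid(im):
    im=im.copy();cv2.circle(im,(200,200),3,(0,0,255),1);return im
A=np.vstack([np.hstack([grid(rect(pt,it,c,.05,.05,300)),grid(rect(ps,is_,c,.05,.05,300))]),
 np.hstack([grid(rect(pt,it,c,.012,.05,300)),grid(rect(ps,is_,c,.012,.05,300))])])
cv2.imwrite("pics/burr.png",A)
m=(.582,-.013)
B=np.hstack([rect(pt,it,m,.155,.06,390),rect(ps,is_,m,.155,.06,390)])
cv2.imwrite("pics/mouth.png",B)
for n in P:
  p=P[n][0]
  for t in "grinder","burr","feed_cap":
    for d in outline_of(t,p)[:2]:
      ys,xs=np.nonzero(d["pixels"]);print(n,t,round(d["conf"],2),xs.min(),xs.max(),ys.min(),ys.max(),len(xs))
  for t in "mouth pointer burr_center bail cap_center".split():
        print(t,[(np.round(d["at"],3).tolist(),round(d["conf"],2)) for d in spot_point(t,p)[:2]])
E
```

```text
top grinder 0.63 287 324 158 206 1494
top burr 0.75 219 234 231 248 133
top feed_cap 0.75 412 441 209 238 716
top feed_cap 0.6 366 393 221 249 648
mouth [([0.576, -0.01, 0.157], 0.83)]
pointer [([0.537, -0.022, 0.155], 0.83)]
burr_center [([0.428, 0.234, 0.026], 0.45)]
bail [([0.604, -0.311, -0.002], 0.59), ([0.423, 0.234, 0.04], 0.48)]
cap_center [([0.455, -0.374, 0.035], 0.83), ([0.424, -0.232, 0.031], 0.61)]
scene grinder 0.71 288 334 152 223 2764
scene burr 0.84 201 219 175 197 290
scene feed_cap 0.92 311 349 268 307 1175
scene feed_cap 0.66 366 408 299 339 1306
mouth [([0.586, -0.013, 0.156], 0.65)]
pointer [([0.54, -0.017, 0.158], 0.69)]
burr_center [([0.426, 0.234, 0.024], 0.53)]
bail [([0.426, 0.233, 0.044], 0.62)]
cap_center [([0.454, -0.369, 0.036], 0.91), ([0.423, -0.235, 0.034], 0.72)]
```

View pics/burr.png

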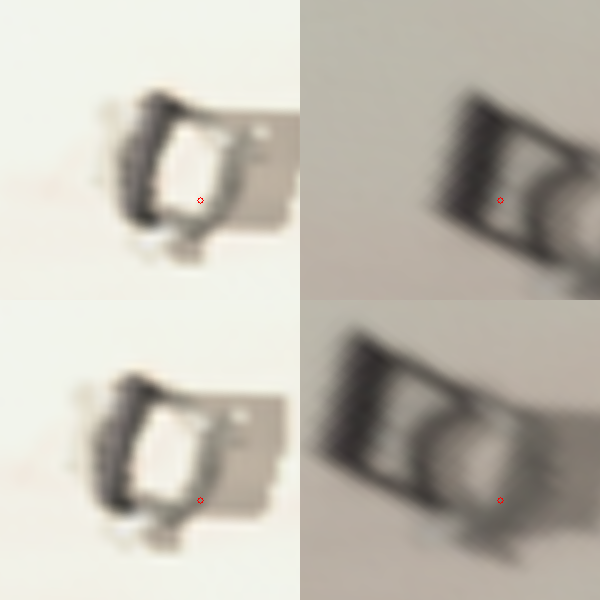

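View pics/mouth.png

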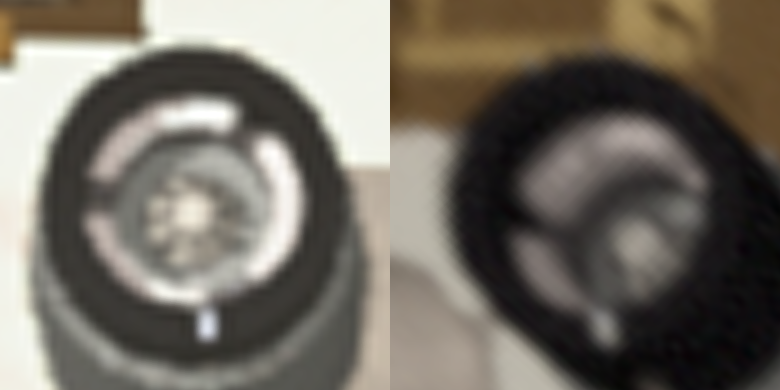

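```bash
cat > go.py <<'E'
import sys
from rig import get_obs
from h import *
# go.py x y z yawdeg : remaining turn about tool z (deg) and shift (mm), in tool axes after the turn
o=get_obs();x,y,z,yd=map(float,sys.argv[1:5]);Rm=R.from_euler("xyz",o["eef_rot"])
T=R.from_euler("xyz",[np.pi,0,np.radians(yd)])
print("rotvec",np.round((Rm.inv()*T).as_rotvec(degrees=True),1),"shift after",np.round(T.inv().apply(np.array([x,y,z])-o["ee_pos"])*1e3,1))
E
python3 go.py .425 .233 .15 170
python3 - <<'E'
from m import *
p=camera("top");im=np.mean([camera("top")["frame"].astype(np.float32) for _ in range(4)],0).astype(np.uint8)
for (cx,cy) in((.5805,-.0136),(.582,-.012)):
    r=rect(p,im,(cx,cy),.143,.04,801)
    pol=cv2.warpPolar(cv2.cvtColor(r,cv2.COLOR_BGR2GRAY),(400,360),(400,400),400,cv2.INTER_LINEAR) # rows: angle cw from right
    pr=pol[:,275:325].mean(1)
    # image angle a (cw from +col): col=-y,row=-x -> world angle = -90-a... x=-sin a,y=-cos a
    a=np.arange(360);w=np.degrees(np.arctan2(-np.sin(np.radians(a)),-np.cos(np.radians(a))*-1*-1))
    w=np.degrees(np.arctan2(-np.cos(np.radians(a)),-np.sin(np.radians(a))))%360
    i=np.argsort(w);s=np.interp(np.arange(0,360,5),w[i],pr[i]);print(s.astype(int).tolist())
    best=max((np.sum([np.mean(np.interp(np.linspace(t+k-h,t+k+h,30)%360,w[i],pr[i])) for k,h in((0,15.),(120,10.5),(240,10.5))])*-1,t) for t in np.arange(170,240,.5));print(best)
E
```

```text
rotvec [ -0.  -0. -13.] shift after [-242.9 -281.3   72.6]
[243, 238, 229, 232, 216, 185, 174, 180, 182, 184, 182, 176, 171, 170, 137, 90, 76, 80, 103, 152, 174, 174, 173, 167, 164, 163, 162, 155, 154, 156, 165, 169, 156, 138, 132, 137, 153, 154, 106, 74, 79, 81, 81, 84, 110, 134, 144, 157, 175, 190, 197, 204, 204, 208, 213, 218, 221, 227, 233, 227, 235, 239, 234, 199, 130, 85, 70, 106, 193, 243, 245, 243]
(np.float64(-292.5379425287356), np.float64(205.5))
[233, 216, 213, 216, 198, 173, 167, 174, 180, 178, 178, 177, 173, 173, 157, 106, 78, 72, 84, 124, 167, 172, 166, 167, 161, 156, 158, 159, 155, 157, 168, 183, 194, 185, 172, 175, 184, 181, 143, 107, 105, 112, 118, 122, 160, 198, 210, 216, 226, 233, 235, 236, 234, 235, 235, 235, 237, 241, 237, 239, 241, 240, 209, 140, 88, 69, 91, 173, 234, 243, 240, 238]
(np.float64(-309.6677816091954), np.float64(204.0))
```

>>> {"name": "drive_tool", "arguments": {"steps": [0,0,-6.5,0,0,0,0,0,0,-6.5,0,0,0,0,0,0,0,-24,-28,5,0,0,0,0,-24,-28,5,0,0,0,0,-24,-28,5,0]}}

```text
clock: 3.07
ee_pos: [0.2912, 0.4563, 0.2075]
eef_rot: [3.141, 0.0, 2.969]
contact_force: [0.5, -0.0, -1.2]
finger_gap: 0.0877
grip_force: 0.0
```

>>> {"name": "drive_tool", "arguments": {"steps": [0,0,0,-24,-28,5,0,0,0,0,-24,-28,5,0,0,0,0,-24,-28,5,0,0,0,0,-24,-28,5,0,0,0,0,-24,-28,5,0]}}

```text
clock: 3.48
ee_pos: [0.3854, 0.2967, 0.1827]
eef_rot: [3.141, 0.0, 2.967]
contact_force: [0.7, -0.0, 0.0]
finger_gap: 0.0881
grip_force: 0.0
```

>>> {"name": "drive_tool", "arguments": {"steps": [0,0,0,-24,-28,5,0,0,0,0,-24,-28,5,0,0,0,0,0,0,5,0,0,0,0,0,0,5,0,0,0,0,0,0,0,0]}}

```text
clock: 3.9
ee_pos: [0.4214, 0.2347, 0.1618]
eef_rot: [-3.141, -0.002, 2.965]
contact_force: [-1.1, 0.2, -0.3]
finger_gap: 0.0878
grip_force: 0.0
```

```bash
python3 go.py .425 .233 .029 170; python3 - <<'E'
from m import *
p=camera("scene");q=camera("top")
c=lambda p,im,x:cv2.resize(im[int(x[1])-45:int(x[1])+45,int(x[0])-45:int(x[0])+45],(390,390),interpolation=cv2.INTER_CUBIC)
cv2.imwrite("pics/g1.png",np.hstack([c(a,a["frame"],proj(a,[.425,.233,.06])) for a in(p,q)]))
for a in(p,q): print([(np.round(d["at"],3).tolist(),round(d["conf"],2)) for t in("bail","burr_center") for d in spot_point(t,a)[:1]])
E
```

```text
rotvec [-0.  -0.1 -0.1] shift after [ -3.8  -1.  132.8]
[([0.425, 0.232, 0.044], 0.61), ([0.425, 0.237, 0.027], 0.62)]
[([0.423, 0.234, 0.04], 0.59), ([0.427, 0.233, 0.028], 0.38)]
```

View pics/g1.png

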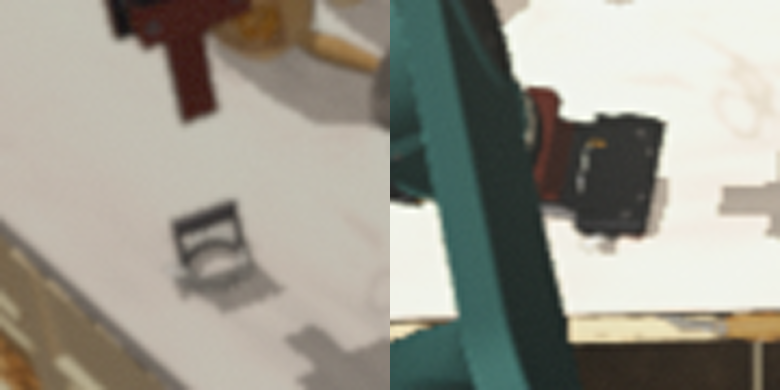

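The gripper (about (200,90) in the left crop) hangs above the upright bail at (208,225), with nothing in between. I'm going down.

>>> {"name": "drive_tool", "arguments": {"steps": [0,0,0,-2,-1,35,0,0,0,0,-1,0,35,0,0,0,0,0,0,35,0,0,0,0,0,0,28,0,0,0,0,0,0,0,120], "grip_force": 25}}

```text
clock: 4.62
ee_pos: [0.4214, 0.2324, 0.0257]
eef_rot: [-3.137, -0.007, 2.968]
contact_force: [-0.0, -0.6, -0.1]
finger_gap: 0.0845
grip_force: 0.0
```

>>> {"name": "drive_tool", "arguments": {"steps": [0,0,0,0,0,0,170,0,0,0,0,0,0,200,0,0,0,0,0,0,230,0,0,0,0,0,0,255,0,0,0,0,0,0,255]}}

```text
clock: 5.03
ee_pos: [0.4262, 0.2337, 0.0311]
eef_rot: [3.14, 0.003, 2.967]
contact_force: [0.7, -0.3, -0.2]
finger_gap: 0.0514
grip_force: 0.0
```

>>> {"name": "drive_tool", "arguments": {"steps": [0,0,0,0,0,0,255,0,0,0,0,0,0,255,0,0,0,0,0,0,255,0,0,0,0,0,0,255,0,0,0,0,0,0,255]}}

```text
clock: 5.45
ee_pos: [0.425, 0.2331, 0.0296]
eef_rot: [-3.141, -0.0, 2.967]
contact_force: [0.5, -0.8, 0.2]
finger_gap: 0.0181
grip_force: 0.0
```

```bash
python3 go.py .5815 -.0125 .22 205; python3 - <<'E'
from rig import *
from h import *
print(np.round(get_obs()["contact_force"],1))
p=camera("scene");print([(np.round(d["at"],4).tolist(),round(d["conf"],2)) for t in("bail","burr_center","burr") for d in spot_point(t,p)[:1]])
E
```

```text
rotvec [ -0.  -0. -35.] shift after [ -38.  -288.7 -190.4]
[ 0.5 -0.8  0.2]
[([0.425, 0.2312, 0.0442], 0.49), ([0.4249, 0.2346, 0.0252], 0.65), ([0.4257, 0.2339, -0.0016], 0.52)]
```

Still closing (gap 18 mm); wait, then lift.

>>> {"name": "drive_tool", "arguments": {"steps": [0,0,0,0,0,0,255,0,0,0,0,0,0,255,0,0,0,0,0,0,255,0,0,0,0,0,0,255,0,0,0,0,0,0,255]}}

```text
clock: 6.07
ee_pos: [0.4249, 0.2332, 0.0296]
eef_rot: [-3.141, -0.0, 2.967]
contact_force: [0.4, 1.3, -0.7]
finger_gap: 0.0077
grip_force: 25.0
```

>>> {"name": "drive_tool", "arguments": {"steps": [0,0,0,0,0,-30,255,0,0,0,0,0,-40,255,0,0,0,0,0,-40,255,0,0,0,0,0,-40,255,0,0,0,0,0,-40,255]}}

```text
clock: 6.48
ee_pos: [0.4241, 0.2326, 0.2212]
eef_rot: [-3.141, -0.001, 2.967]
contact_force: [0.9, 0.4, -2.8]
finger_gap: 0.0079
grip_force: 25.0
```

>>> {"name": "drive_tool", "arguments": {"steps": [0,0,-7,0,0,0,255,0,0,-7,0,0,0,255,0,0,-7,0,0,0,255,0,0,-7,0,0,0,255,0,0,-7,0,0,0,255]}}

```text
clock: 6.9
ee_pos: [0.4244, 0.2328, 0.2193]
eef_rot: [-3.141, -0.001, -2.7]
contact_force: [-0.2, 0.2, -2.1]
finger_gap: 0.0084
grip_force: 25.0
```

```bash
python3 go.py .5815 -.0125 .22 205; python3 - <<'E'
from rig import *
from h import *
print(np.round(get_obs()["contact_force"],1))
p=camera("scene");print([(np.round(d["at"],4).tolist(),round(d["conf"],2)) for t in("bail","burr_center","burr") for d in spot_point(t,p)[:1]])
E
```

```text
rotvec [-0.  -0.1  0.3] shift after [ -38.7 -288.7   -0.7]
[-0.2  0.2 -2.1]
[([0.4228, 0.2303, 0.2355], 0.58), ([0.4268, 0.2331, 0.2153], 0.64), ([0.4216, 0.2323, 0.1876], 0.47)]
```

>>> {"name": "drive_tool", "arguments": {"steps": [0,0,0,-5,-36,0,255,0,0,0,-5,-36,0,255,0,0,0,-5,-36,0,255,0,0,0,-5,-36,0,255,0,0,0,-5,-36,0,255]}}

```text
clock: 7.52
ee_pos: [0.5242, 0.0791, 0.2195]
eef_rot: [3.142, -0.0, -2.709]
contact_force: [-0.0, 0.4, -2.6]
finger_gap: 0.0077
grip_force: 25.0
```

>>> {"name": "drive_tool", "arguments": {"steps": [0,0,0,-5,-36,0,255,0,0,0,-5,-36,0,255,0,0,0,-4,-36,0,255,0,0,0,0,0,0,255,0,0,0,0,0,0,255]}}

```text
clock: 7.93
ee_pos: [0.5827, -0.0132, 0.2191]
eef_rot: [3.142, -0.001, -2.712]
contact_force: [-0.1, 0.4, -2.1]
finger_gap: 0.0077
grip_force: 25.0
```

```bash
python3 go.py .5815 -.0125 .167 205; python3 - <<'E'
from m import *
print(np.round(get_obs()["contact_force"],1))
p=camera("scene");q=camera("top");m=(.5815,-.0125)
for a in(p,q): print([(t,np.round(d["at"],4).tolist(),round(d["conf"],2)) for t in("bail","burr_center","mouth") for d in spot_point(t,a)[:1]])
x=proj(p,[.58,-.012,.19]).astype(int)
c=cv2.resize(p["frame"][x[1]-35:x[1]+35,x[0]-35:x[0]+35],(500,500),interpolation=cv2.INTER_CUBIC);cv2.imwrite("pics/h1.png",c)
E
```

```text
rotvec [ 0.  -0.  -0.4] shift after [ 0.8  1.2 52.1]
[-0.1  0.4 -2.1]
[('bail', [0.5808, -0.0128, 0.2346], 0.83), ('burr_center', [0.5805, -0.0116, 0.2141], 0.75), ('mouth', [0.5871, -0.0122, 0.1568], 0.78)]
[('bail', [0.4213, -0.2318, 0.001], 0.58), ('burr_center', [0.5833, -0.0148, 0.212], 0.55), ('mouth', [0.574, -0.0096, 0.1576], 0.63)]
```

View pics/h1.png

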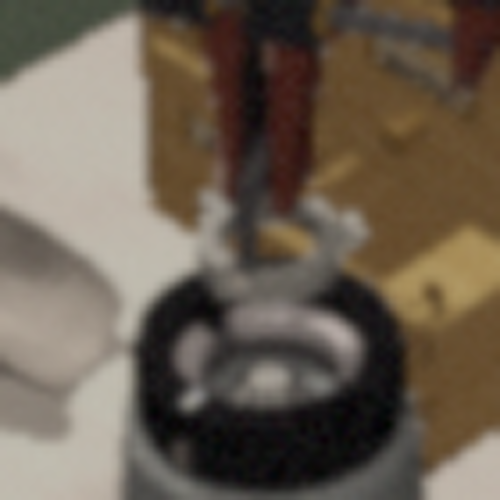

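The burr is level at (275,250), wide lug towards lower left (240,290), right over the bore at (270,355). Lowering to just above the rim, then carefully.

>>> {"name": "drive_tool", "arguments": {"steps": [0,0,0,1,1,18,255,0,0,0,0,0,17,255,0,0,0,0,0,0,255,0,0,0,0,0,0,255,0,0,0,0,0,0,255]}}

```text
clock: 8.75
ee_pos: [0.581, -0.0107, 0.1854]
eef_rot: [-3.141, 0.001, -2.705]
contact_force: [0.6, -0.4, -2.1]
finger_gap: 0.0077
grip_force: 25.0
```

>>> {"name": "drive_tool", "arguments": {"steps": [0,0,0,0,0,3,255,0,0,0,0,0,3,255,0,0,0,0,0,2,255,0,0,0,0,0,0,255,0,0,0,0,0,0,255]}}

```text
clock: 9.17
ee_pos: [0.5806, -0.0109, 0.1766]
eef_rot: [3.142, -0.0, -2.706]
contact_force: [-0.2, -0.6, -2.2]
finger_gap: 0.0073
grip_force: 25.0
```

```bash
python3 go.py .5815 -.0125 .167 205; python3 - <<'E'
from m import *
o=get_obs();print(o["contact_force"],o["ft_torque"])
E
```

```text
rotvec [ 0. -0. -0.] shift after [-0.2 -1.8  9.6]
[-0.16277496 -0.58772536 -2.21192747] [0.10216557 0.02948794 0.02597474]
```

>>> {"name": "drive_tool", "arguments": {"steps": [0,0,0,0,-1,3,255,0,0,0,0,0,2,255,0,0,0,0,0,2,255,0,0,0,0,0,0,255,0,0,0,0,0,0,255]}}

```text
clock: 9.58
ee_pos: [0.581, -0.0118, 0.1694]
eef_rot: [3.141, -0.0, -2.706]
contact_force: [-0.9, 0.5, -2.3]
finger_gap: 0.008
grip_force: 25.0
```

>>> {"name": "drive_tool", "arguments": {"steps": [0,0,0,0,0,1,255,0,0,0,0,0,1,255,0,0,0,0,0,1,255,0,0,0,0,0,0,255,0,0,0,0,0,0,255]}}

```text
clock: 10.0
ee_pos: [0.581, -0.0118, 0.1666]
eef_rot: [3.142, -0.0, -2.706]
contact_force: [-0.1, -0.2, -2.1]
finger_gap: 0.0076
grip_force: 25.0
```

>>> {"name": "drive_tool", "arguments": {"steps": [0,0,0,0,0,0.5,255,0,0,0,0,0,0.5,255,0,0,0,0,0,0.5,255,0,0,0,0,0,0,255,0,0,0,0,0,0,255]}}

```text
clock: 10.42
ee_pos: [0.5813, -0.0118, 0.1652]
eef_rot: [-3.141, 0.0, -2.706]
contact_force: [-0.0, -0.3, -1.6]
finger_gap: 0.0081
grip_force: 25.0
```

>>> {"name": "drive_tool", "arguments": {"steps": [0,0,0,0,0,0.5,255,0,0,0,0,0,0.5,255,0,0,0,0,0,0.5,255,0,0,0,0,0,0,255,0,0,0,0,0,0,255]}}

```text
clock: 10.83
ee_pos: [0.5813, -0.0118, 0.1637]
eef_rot: [-3.141, 0.0, -2.706]
contact_force: [0.5, -0.2, -2.4]
finger_gap: 0.0079
grip_force: 25.0
```

>>> {"name": "drive_tool", "arguments": {"steps": [0,0,0,0,0,0.7,255,0,0,0,0,0,0.7,255,0,0,0,0,0,0.7,255,0,0,0,0,0,0,255,0,0,0,0,0,0,255]}}

```text
clock: 11.25
ee_pos: [0.5812, -0.0118, 0.1615]
eef_rot: [-3.141, 0.0, -2.706]
contact_force: [1.7, 0.1, -2.1]
finger_gap: 0.0078
grip_force: 25.0
```

>>> {"name": "drive_tool", "arguments": {"steps": [0,0,0,0,0,0.7,255,0,0,0,0,0,0.7,255,0,0,0,0,0,0.7,255,0,0,0,0,0,0,255,0,0,0,0,0,0,255]}}

```text
clock: 11.67
ee_pos: [0.5812, -0.0118, 0.1594]
eef_rot: [-3.141, 0.0, -2.706]
contact_force: [2.2, -0.3, -1.7]
finger_gap: 0.008
grip_force: 25.0
```

```bash
python3 - <<'E'
from m import *
o=get_obs();print(o["ee_pos"],o["contact_force"],o["ft_torque"])
for n in("scene","top"):
    a=camera(n);print([(t,np.round(d["at"],4).tolist(),round(d["conf"],2)) for t in("bail","burr_center","pointer") for d in spot_point(t,a)[:1]])
E
```

```text
[ 0.58124351 -0.01183395  0.1594491 ] [ 2.1979665  -0.27640639 -1.65328618] [ 0.02043592 -0.46844102 -0.07593691]
[('bail', [0.5823, -0.0129, 0.1737], 0.54), ('burr_center', [0.6508, -0.1661, -0.0006], 0.73), ('pointer', [0.5429, -0.02, 0.1562], 0.79)]
[('bail', [0.58, -0.0126, 0.1709], 0.59), ('burr_center', [0.5837, -0.0139, 0.1542], 0.38), ('pointer', [0.4259, -0.2319, 0.0314], 0.5)]
```

>>> {"name": "drive_tool", "arguments": {"steps": [0,0,0,-0.4,-0.2,0.3,255,0,0,0,0,0,0.3,255,0,0,0,0,0,0.4,255,0,0,0,0,0,0,255,0,0,0,0,0,0,255]}}

```text
clock: 12.48
ee_pos: [0.5814, -0.0118, 0.1585]
eef_rot: [3.142, -0.0, -2.706]
contact_force: [0.5, 1.2, 0.9]
finger_gap: 0.008
grip_force: 25.0
```

>>> {"name": "drive_tool", "arguments": {"steps": [0,0,0,0,0,0.2,255,0,0,0,0,0,0,255,0,0,0,0,0,0,255]}}

```text
clock: 12.73
ee_pos: [0.5814, -0.0118, 0.1585]
eef_rot: [-3.142, -0.0, -2.706]
contact_force: [-0.5, -0.2, 2.2]
finger_gap: 0.0078
grip_force: 25.0
```

>>> {"name": "drive_tool", "arguments": {"steps": [0,0,0,0,0,0,160,0,0,0,0,0,0,160,0,0,0,0,0,0,160,0,0,0,0,0,0,160,0,0,0,0,0,0,160]}}

```text
clock: 13.15
ee_pos: [0.5814, -0.0118, 0.1581]
eef_rot: [3.141, -0.0, -2.706]
contact_force: [-0.1, 0.2, -0.7]
finger_gap: 0.0323
grip_force: 0.0
```

>>> {"name": "drive_tool", "arguments": {"steps": [0,0,0,0,0,-5,160,0,0,0,0,0,-30,160,0,0,0,0,0,-40,160,0,0,0,0,0,-40,160,0,0,0,0,0,0,160]}}

```text
clock: 13.57
ee_pos: [0.5861, -0.0124, 0.2819]
eef_rot: [-3.134, 0.011, -2.705]
contact_force: [1.0, -0.3, 0.4]
finger_gap: 0.033
grip_force: 0.0
```

```bash
python3 go.py .424 -.232 .15 155; python3 - <<'E'
from m import *
for n in("scene","top"):
  for k in range(2):
    a=camera(n);print(n,[(t,np.round(d["at"],4).tolist(),round(d["conf"],2)) for t in("bail","burr_center","pointer","cap_center","feed_cap") for d in spot_point(t,a)[:2]])
  for d in outline_of("feed_cap",a)[:2]:
    ys,xs=np.nonzero(d["pixels"]);print(xs.mean(),ys.mean(),len(xs))
E
```

```text
rotvec [-0.1  0.8 50. ] shift after [  54.1 -267.5  131.9]
scene [('bail', [0.5806, -0.0155, 0.1721], 0.74), ('bail', [0.6119, 0.2555, -0.0039], 0.43), ('burr_center', [0.5793, -0.0117, 0.151], 0.57), ('burr_center', [0.3968, 0.0226, -0.0022], 0.54), ('pointer', [0.5446, -0.0161, 0.1575], 0.92), ('cap_center', [0.4234, -0.2361, 0.038], 0.65), ('cap_center', [0.4517, -0.3697, 0.0355], 0.63), ('feed_cap', [0.4515, -0.3732, -0.0005], 0.86), ('feed_cap', [0.4236, -0.2321, -0.0005], 0.66)]
scene [('bail', [0.5796, -0.0132, 0.1731], 0.79), ('burr_center', [0.5815, -0.011, 0.1562], 0.45), ('pointer', [0.5445, -0.0196, 0.1577], 0.64), ('cap_center', [0.4512, -0.3694, 0.0339], 0.88), ('cap_center', [0.4255, -0.2331, 0.037], 0.76), ('feed_cap', [0.452, -0.372, 0.0001], 0.87), ('feed_cap', [0.4255, -0.2301, -0.0001], 0.78)]
387.2874074074074 319.5288888888889 1350
330.0544680851064 287.54297872340425 1175
top [('bail', [0.5794, -0.0135, 0.1676], 0.66), ('bail', [0.5838, -0.014, 0.1513], 0.16), ('burr_center', [0.4241, -0.2298, 0.0016], 0.67), ('burr_center', [0.5804, -0.0129, 0.1543], 0.44), ('pointer', [0.6522, -0.1646, -0.0029], 0.62), ('pointer', [0.4253, -0.2314, 0.0021], 0.51), ('cap_center', [0.4258, -0.2318, 0.0314], 0.8), ('cap_center', [0.452, -0.3747, 0.0356], 0.6), ('feed_cap', [0.4247, -0.2274, 0.0005], 0.97), ('feed_cap', [0.4545, -0.3732, -0.0002], 0.75)]
top [('bail', [0.5791, -0.0119, 0.1691], 0.63), ('burr_center', [0.5828, -0.012, 0.1532], 0.66), ('pointer', [0.5391, -0.0225, 0.1569], 0.79), ('pointer', [0.5826, -0.0129, 0.1539], 0.71), ('cap_center', [0.4278, -0.2331, 0.033], 0.87), ('cap_center', [0.4583, -0.3755, 0.0357], 0.59), ('feed_cap', [0.4245, -0.2278, 0.0041], 0.85), ('feed_cap', [0.4541, -0.3708, -0.0007], 0.64)]
425.75757575757575 224.25039872408294 627
379.96242774566474 235.00867052023122 692
```

>>> {"name": "drive_tool", "arguments": {"steps": [0,0,0,34,-18,0,0,0,0,0,34,-18,0,0,0,0,0,34,-19,10,0,0,0,0,34,-19,15,0,0,0,0,34,-19,15,0]}}

```text
clock: 15.28
ee_pos: [0.4661, -0.1691, 0.2335]
eef_rot: [-3.14, 0.001, -2.705]
contact_force: [-0.2, -0.1, -0.6]
finger_gap: 0.0626
grip_force: 0.0
```

>>> {"name": "drive_tool", "arguments": {"steps": [0,0,0,34,-19,15,0,0,0,0,34,-19,15,0,0,0,0,0,0,15,0,0,0,0,0,0,15,0,0,0,0,0,0,0,0]}}

```text
clock: 15.7
ee_pos: [0.4192, -0.2306, 0.1712]
eef_rot: [3.138, -0.002, -2.708]
contact_force: [-0.3, 0.2, 0.6]
finger_gap: 0.0873
grip_force: 0.0
```

```bash
python3 go.py .4248 -.232 .044 205; python3 - <<'E'
from m import *
a=camera("scene");print([(t,np.round(d["at"],4).tolist(),round(d["conf"],2)) for t in("cap_center","feed_cap") for d in spot_point(t,a)[:2]])
E
```

```text
rotvec [ 0.2 -0.1 -0.2] shift after [ -4.5  -3.7 127.2]
[('cap_center', [0.4228, -0.234, 0.0348], 0.83), ('cap_center', [0.4511, -0.3679, 0.0317], 0.77), ('feed_cap', [0.4532, -0.375, -0.0001], 0.83), ('feed_cap', [0.424, -0.2304, -0.0017], 0.73)]
```

>>> {"name": "drive_tool", "arguments": {"steps": [0,0,0,-4,-3,37,0,0,0,0,0,0,40,0,0,0,0,0,0,35,0,0,0,0,0,0,14,0,0,0,0,0,0,0,140], "grip_force": 30}}

```text
clock: 16.27
ee_pos: [0.4252, -0.2304, 0.0453]
eef_rot: [3.138, -0.002, -2.704]
contact_force: [-0.6, 1.2, 0.6]
finger_gap: 0.0843
grip_force: 0.0
```

>>> {"name": "drive_tool", "arguments": {"steps": [0,0,0,0,0,0,255,0,0,0,0,0,0,255,0,0,0,0,0,0,255,0,0,0,0,0,0,255,0,0,0,0,0,0,255]}}

```text
clock: 16.68
ee_pos: [0.427, -0.2325, 0.0486]
eef_rot: [-3.139, 0.001, -2.705]
contact_force: [-0.3, -0.2, 0.8]
finger_gap: 0.0516
grip_force: 0.0
```

>>> {"name": "drive_tool", "arguments": {"steps": [0,0,0,0,0,0,255,0,0,0,0,0,0,255,0,0,0,0,0,0,255,0,0,0,0,0,0,255,0,0,0,0,0,0,255]}}

```text
clock: 17.1
ee_pos: [0.426, -0.2318, 0.0474]
eef_rot: [3.141, -0.0, -2.706]
contact_force: [-0.4, 0.5, 1.6]
finger_gap: 0.0251
grip_force: 30.0
```

```bash
python3 - <<'E'
from m import *
o=get_obs();print(o["ee_pos"],o["eef_rot"],o["finger_gap"],o["grip_force"])
for n in("scene","top"):
  a=camera(n);print([(t,np.round(d["at"],4).tolist(),round(d["conf"],2)) for t in("cap_center","feed_cap") for d in spot_point(t,a)[:2]])
E
```

```text
[ 0.42604543 -0.23182839  0.04739414] [ 3.14137199e+00 -1.73673700e-04 -2.70570350e+00] 0.025146079820506876 30.000239610671997
[('cap_center', [0.4526, -0.368, 0.0351], 0.8), ('cap_center', [0.4237, -0.2346, 0.0372], 0.69), ('feed_cap', [0.4551, -0.3742, 0.0007], 0.92), ('feed_cap', [0.4238, -0.232, 0.0018], 0.76)]
[('cap_center', [0.4541, -0.3761, 0.0342], 0.37), ('feed_cap', [0.5764, -0.0096, 0.1571], 0.6), ('feed_cap', [0.454, -0.372, -0.0003], 0.4)]
```

>>> {"name": "drive_tool", "arguments": {"steps": [0,0,0,0,0,-25,255,0,0,0,0,0,-40,255,0,0,0,0,0,-40,255,0,0,0,0,0,-40,255,0,0,0,0,0,-40,255]}}

```text
clock: 17.82
ee_pos: [0.4256, -0.2315, 0.2339]
eef_rot: [3.141, -0.001, -2.706]
contact_force: [0.4, -0.3, -0.8]
finger_gap: 0.0252
grip_force: 30.0
```

>>> {"name": "drive_tool", "arguments": {"steps": [0,0,0,0,0,-25,255,0,0,0,0,0,0,255,0,0,0,0,0,0,255,0,0,0,0,0,0,255]}}

```text
clock: 18.15
ee_pos: [0.4253, -0.2313, 0.2561]
eef_rot: [3.14, -0.001, -2.706]
contact_force: [-0.4, 0.6, -1.4]
finger_gap: 0.0251
grip_force: 30.0
```

```bash
python3 go.py .582 -.0115 .25 205;  python3 - <<'E'
from m import *
for n in("scene","scene","top"):
  a=camera(n);print([(t,np.round(d["at"],4).tolist(),round(d["conf"],2)) for t in("cap_center","feed_cap","burr_center") for d in spot_point(t,a)[:2]])
E
```

```text
rotvec [ 0.1 -0.1 -0. ] shift after [-234.9  133.     6.1]
[('cap_center', [0.422, -0.234, 0.2441], 0.89), ('cap_center', [0.4488, -0.3701, 0.0328], 0.87), ('feed_cap', [0.423, -0.2327, 0.2082], 0.77), ('feed_cap', [0.4539, -0.3698, -0.0026], 0.68), ('burr_center', [0.579, -0.012, 0.1561], 0.53)]
[('cap_center', [0.4501, -0.3716, 0.0348], 0.76), ('cap_center', [0.4236, -0.2322, 0.2437], 0.63), ('feed_cap', [0.4234, -0.23, 0.207], 0.72), ('feed_cap', [0.4532, -0.3745, -0.0001], 0.56), ('burr_center', [0.5796, -0.0131, 0.1538], 0.54)]
[('cap_center', [0.4558, -0.3767, 0.0328], 0.9), ('cap_center', [0.4259, -0.2335, 0.2409], 0.71), ('feed_cap', [0.456, -0.3723, -0.0033], 0.64), ('feed_cap', [0.5817, -0.015, 0.0024], 0.58), ('burr_center', [0.5867, -0.0104, 0.1325], 0.5), ('burr_center', [0.5838, -0.0133, 0.1539], 0.46)]
```

>>> {"name": "drive_tool", "arguments": {"steps": [0,0,0,-34,19,0,255,0,0,0,-34,19,0,255,0,0,0,-34,19,0,255,0,0,0,-34,19,0,255,0,0,0,-34,19,0,255]}}

```text
clock: 19.17
ee_pos: [0.5411, -0.0725, 0.2576]
eef_rot: [-3.141, 0.0, -2.706]
contact_force: [0.5, -0.4, -1.5]
finger_gap: 0.0249
grip_force: 30.0
```

>>> {"name": "drive_tool", "arguments": {"steps": [0,0,0,-34,19,0,255,0,0,0,-32,19,0,255,0,0,0,0,0,0,255,0,0,0,0,0,0,255,0,0,0,0,0,0,255]}}

```text
clock: 19.58
ee_pos: [0.5835, -0.0119, 0.2571]
eef_rot: [-3.141, -0.001, -2.705]
contact_force: [-0.3, 0.0, -0.9]
finger_gap: 0.025
grip_force: 30.0
```

```bash
python3 go.py .583 -.011 .214 205;  python3 - <<'E'
from m import *
for n in("scene","scene","top"):
  a=camera(n);print([(t,np.round(d["at"],4).tolist(),round(d["conf"],2)) for t in("cap_center","feed_cap","mouth") for d in spot_point(t,a)[:2] if d["at"][2]>.1])
E
```

```text
rotvec [-0.  -0.1  0. ] shift after [ 0.1  1.  43.1]
[('cap_center', [0.5825, -0.0118, 0.2444], 0.75), ('feed_cap', [0.5828, -0.0109, 0.2098], 0.8), ('mouth', [0.585, -0.0128, 0.1562], 0.77)]
[('cap_center', [0.5811, -0.0161, 0.246], 0.58), ('feed_cap', [0.5849, -0.0128, 0.2093], 0.56), ('mouth', [0.5864, -0.013, 0.1579], 0.88), ('mouth', [0.541, -0.0131, 0.1567], 0.3)]
[('cap_center', [0.5845, -0.0131, 0.2454], 0.88), ('feed_cap', [0.5798, -0.011, 0.2103], 0.7), ('mouth', [0.5764, -0.0065, 0.1592], 0.65)]
```

>>> {"name": "drive_tool", "arguments": {"steps": [0,0,0,0.5,0.5,20,255,0,0,0,0,0,20,255,0,0,0,0,0,10,255,0,0,0,0,0,0,255,0,0,0,0,0,0,255]}}

```text
clock: 20.6
ee_pos: [0.583, -0.0114, 0.2071]
eef_rot: [3.141, -0.001, -2.706]
contact_force: [-0.3, 0.0, -1.2]
finger_gap: 0.0249
grip_force: 30.0
```

>>> {"name": "drive_tool", "arguments": {"steps": [0,0,0,0,0,1,255,0,0,0,0,0,1,255,0,0,0,0,0,1,255,0,0,0,0,0,1,255,0,0,0,0,0,0,255]}}

```text
clock: 21.02
ee_pos: [0.5833, -0.0114, 0.2036]
eef_rot: [-3.141, 0.0, -2.706]
contact_force: [0.2, -0.2, -1.0]
finger_gap: 0.025
grip_force: 30.0
```

>>> {"name": "drive_tool", "arguments": {"steps": [0,0,0,0,0,1,255,0,0,0,0,0,0.5,255,0,0,0,0,0,0.5,255,0,0,0,0,0,0,255,0,0,0,0,0,0,255]}}

```text
clock: 21.43
ee_pos: [0.5832, -0.0115, 0.2013]
eef_rot: [-3.142, -0.0, -2.706]
contact_force: [0.0, 0.3, -1.4]
finger_gap: 0.0251
grip_force: 30.0
```

>>> {"name": "drive_tool", "arguments": {"steps": [0,0,0,0,0,0.5,255,0,0,0,0,0,0.5,255,0,0,0,0,0,0,255,0,0,0,0,0,0,255]}}

```text
clock: 21.77
ee_pos: [0.5832, -0.0115, 0.2003]
eef_rot: [-3.142, -0.0, -2.706]
contact_force: [0.1, -0.1, -1.2]
finger_gap: 0.0249
grip_force: 30.0
```

Skirt is entering freely (2 mm below the rim, no force).

>>> {"name": "drive_tool", "arguments": {"steps": [0,0,0,0,0,1,255,0,0,0,0,0,1,255,0,0,0,0,0,1,255,0,0,0,0,0,0,255,0,0,0,0,0,0,255]}}

```text
clock: 22.18
ee_pos: [0.5832, -0.0114, 0.1972]
eef_rot: [3.141, -0.0, -2.706]
contact_force: [-0.8, -0.5, -1.7]
finger_gap: 0.0252
grip_force: 30.0
```

>>> {"name": "drive_tool", "arguments": {"steps": [0,0,0,0,0,1,255,0,0,0,0,0,0.6,255,0,0,0,0,0,0.6,255,0,0,0,0,0,0,255,0,0,0,0,0,0,255]}}

```text
clock: 22.6
ee_pos: [0.5832, -0.0115, 0.1951]
eef_rot: [-3.142, -0.0, -2.706]
contact_force: [-0.1, -0.2, -1.2]
finger_gap: 0.0247
grip_force: 30.0
```

>>> {"name": "drive_tool", "arguments": {"steps": [0,0,0,0,0,0.3,255,0,0,0,0,0,0.3,255,0,0,0,0,0,0.3,255,0,0,0,0,0,0,255,0,0,0,0,0,0,255]}}

```text
clock: 23.02
ee_pos: [0.5834, -0.0113, 0.1945]
eef_rot: [-3.141, 0.0, -2.706]
contact_force: [-0.9, 0.9, 1.2]
finger_gap: 0.0256
grip_force: 30.0
```

>>> {"name": "drive_tool", "arguments": {"steps": [0,0,0,0,0,0,140,0,0,0,0,0,0,140,0,0,0,0,0,0,100,0,0,0,0,0,0,100,0,0,0,0,0,0,100]}}

```text
clock: 23.43
ee_pos: [0.5833, -0.0115, 0.1942]
eef_rot: [-3.142, -0.0, -2.706]
contact_force: [-0.1, 0.5, 0.1]
finger_gap: 0.0525
grip_force: 0.0
```

>>> {"name": "drive_tool", "arguments": {"steps": [0,0,0,0,0,-10,100,0,0,0,0,0,-30,100,0,0,0,0,0,-40,100,0,0,0,0,0,-40,100,0,0,0,0,0,0,100]}}

```text
clock: 23.85
ee_pos: [0.5876, -0.012, 0.3236]
eef_rot: [-3.134, 0.012, -2.705]
contact_force: [1.2, -0.1, 0.3]
finger_gap: 0.0534
grip_force: 0.0
```

```bash
python3 - <<'E'
from m import *
for n in("scene","top"):
  a=camera(n);print([(t,np.round(d["at"],4).tolist(),round(d["conf"],2)) for t in("cap_center","feed_cap","pointer","mug","brush") for d in spot_point(t,a)[:2]])
  if n=="scene":
    x=proj(a,[.58,-.012,.17]).astype(int)
    cv2.imwrite("pics/e1.png",cv2.resize(a["frame"][x[1]-45:x[1]+45,x[0]-45:x[0]+45],(500,500),interpolation=cv2.INTER_CUBIC))
E
```

```text
[('cap_center', [0.4519, -0.3693, 0.031], 0.7), ('cap_center', [0.58, -0.0102, 0.1849], 0.62), ('feed_cap', [0.4546, -0.3714, -0.0007], 0.88), ('feed_cap', [0.5783, -0.0114, 0.1439], 0.61), ('pointer', [0.5456, -0.0199, 0.1556], 0.91), ('mug', [0.6054, -0.3148, -0.0037], 0.81), ('brush', [0.3932, 0.0221, -0.0038], 0.93)]
[('cap_center', [0.4534, -0.3755, 0.0359], 0.76), ('cap_center', [0.5849, -0.0132, 0.1788], 0.57), ('feed_cap', [0.5793, -0.0108, 0.1498], 0.89), ('feed_cap', [0.4545, -0.3715, 0.0009], 0.76), ('pointer', [0.6055, -0.3099, -0.0013], 0.73), ('mug', [0.6089, -0.3124, -0.0021], 0.63)]
```

View pics/e1.png

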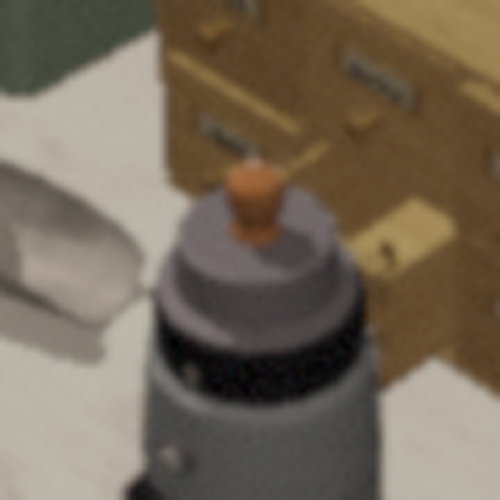

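The grey cap sits level and flush on the black collar (flange at about (260,310), knob at (255,200)), and the gripper is clear of it.

```bash
python3 -c "from rig import *;print(sign_off())"
```

```text
the job is handed in; nothing more can be done
None
```

The ring burr dropped home without shuffling, with only a few newtons at the wrist; the grey feed cap sits flush on the rim, and the job was handed in at about 24 s (the verdict was not shown).

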